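# Sweep the sorted limpet shells into the collection tray

## Task

Sweep the three limpet shells along the sorting board and over its open end, so that they drop into the steel collection tray. Only push them with the fingers, do not pick them up; leave the two capped vials standing on the board where they are, and everything else on the bench undisturbed.

Things in the scene. Friction and masses are not known exactly. Their poses are not given: they have to be found in the camera images.
- board: White sorting board, fixed: a low stand whose flat top lies 45 mm above the bench. Origin: on the bench under its centre. Its own x runs across it: 260 mm of free width between two raised side rims (8 mm thick, 8 mm higher than the top) at x = +-130 mm. Its own y runs along it: 220 mm, edges at y = +-110 mm, no rims on these two ends. Shells and vials start within 60 mm of the centre along y and 110 mm across.
- tray: Open steel collection tray, fixed, just under one of the two open ends of the board (which end varies: own y of the board +164 or -164 mm), axes parallel to the board's. 286 (x) x 120 (y) mm outside, walls 4 mm thick and 30 mm high, floor 4 mm: its rim is 15 mm lower than the board's top and its near wall is tucked 6 mm under the board's edge, so what goes over that edge drops in. Origin: centre of its underside.
- case: Closed grey specimen case with steel latches, fixed, standing at the board's other end and closing it: 276 (x) x 100 (y) mm, 60 mm high, 4 mm from the board's edge. Origin: centre of its underside.
- limpet_a: Limpet shell, a low blunt ribbed grey-brown cone, wide side down (it stands flat and slides), base 40 mm across, 16 mm high, steep around the lowest 6 mm, about 15 g. Starts on the sorting board. Origin: centre of its underside.
- limpet_b: Limpet shell, a low blunt ribbed grey-brown cone, wide side down (it stands flat and slides), base 38 mm across, 16 mm high, steep around the lowest 6 mm, about 15 g. Starts on the sorting board. Origin: centre of its underside.
- limpet_c: Limpet shell, a low blunt ribbed grey-brown cone, wide side down (it stands flat and slides), base 36 mm across, 16 mm high, steep around the lowest 6 mm, about 15 g. Starts on the sorting board. Origin: centre of its underside.
- vial_a: Capped glass specimen vial, 25 mm across, 45 mm tall, about 45 g, standing upright on the sorting board among the shells (middles of neighbours at least about 40 mm apart across the board). To be left alone. Origin: centre of its underside; z up.
- vial_b: Capped glass specimen vial, 25 mm across, 45 mm tall, about 45 g, standing upright on the sorting board among the shells (middles of neighbours at least about 40 mm apart across the board). To be left alone. Origin: centre of its underside; z up.
- petri: Glass dish with dark specimens on the bench, 120 mm across, 28 mm high; bystander. Origin: centre of its underside.
- jar: Glass jar with a steel cap on the bench, 68 mm across, 90 mm high; bystander. Origin: centre of its underside.
- tub: Open white plastic tub on the bench, 110 mm across, 70 mm high; bystander. Origin: centre of its underside.
- lens: Hand lens lying on the bench, 60 mm lens with a black handle, 142 mm long, 6 mm thick; bystander. Origin: under the centre of the lens.

How it is judged:
By the outcome, as a careful person would: the job done as asked, in the order asked, and still so for the second after the job is handed in, with the robot touching nothing.
It also fails if it takes over 58 s, if anything falls off the work surface, if the arm or the gripper's body presses on something with over 40 N, if the wrist force passes 120 N, or if a joint passes its speed limit or range.

## Robot

A 7-joint arm with a two-finger parallel gripper is mounted at the origin on the work surface. World frame = base frame: x ahead of the robot, y to its left, z up, the work surface at z = 0. Lengths are in mm, angles in rad, forces in N, time in s.
With the tool pointing down it reaches from about 350 to 775 mm from the base axis. Payload 3.1 kg.
Tool frame: the origin (TCP) lies at the very end of the fingers, on their centre line; the grasp point (between the pads) lies env.tcp_to_grasp behind it (env.tcp_to_grasp is the distance from the TCP to the grasp point, in mm); z points along the fingers, y is the line along which they close (so a half turn about z gives the same grasp; the last joint's range is limited). The gripper opens to 85 mm and grips with 20 to 120 N. Pads are 22 mm wide; open, the fingers measure 114 mm over their backs; the gripper's body (76 mm by 85 mm) begins 54 mm behind the grasp point. The pads swing forward as they close: fully open they stand 13 mm farther back than shut.
Start: joints at [1.097, 0.311, 0.014, 1.512, -0.004, 1.319, -0.027], TCP at [230.212, -499.52, 231.304] pointing down, gripper open.
Joint ranges: [-2.7, 2.7], [-0.3, 1.91], [-1.27, 1.3], [0.12, 2.57], [-1.44, 4.58], [0.2, 2.03], [-3.05, 3.05]. Speed limits (rad/s): [2.79, 2.79, 3.14, 3.14, 3.14, 3.14, 3.14].

## Interface

Orientations are given as a 3x3 rotation matrix whose columns are the frame's x, y, z axes.
In Python, from station import env gives the robot as it stands.
- The arm moves only by the shell command python3 -m pendant 'ROWS'. ROWS is text: rows parted by semicolons, each of 5 numbers parted by spaces: the gripper command: -1 is fully open, 1 is shut, values between are in proportion, then the shift along the tool's x, y, z each as a share of 25 mm, from -1 to 1, then the turn about the tool's z as a share of 0.15 rad, from -1 to 1. In form: claw dx dy dz yaw; .... A call has 1 to 20 rows; each row shifts and turns the commanded pose from where the row before left it, along the tool's axes as they then stand; what a row does not reach is not made up. A row lasts 1/10 s, in which the tool goes at most 50 mm and 8.59 degrees, less where a joint would pass 70% of its speed; a pose out of reach is approached as far as the arm can. A call with a number of a shift or a turn outside -1 to 1 is refused whole. A call with a gripper value outside its range is refused whole. The fingers move at their own pace and stop on an object; the grip force is fixed at half the most. Time passes only in rows, so rows that do not move let the fingers close. It gives the time, the measured TCP pose, the force, the opening and the grip force at its end, in the units of the state.
- env.state(): the state, without advancing time (a new reading comes with each control period).
- env.read_camera(name): name is "scene" or "top" or "wrist"; returns a dict with "pixels" (400x640x3 uint8, red, green, blue), "z_map" (400x640 float32, mm along the optical axis (not along the pixel's ray), 0 where there is no reading), "fx", "fy", "cx", "cy" (pixels), "T" (4x4, takes a point from camera to world coordinates). Camera axes: x right, y down, z forward; pixel columns grow to the right and rows downward; lengths in mm; the calibration is good to about 2 mm. The wrist camera is an equidistant fisheye: a pixel r from the principal point sees the ray r / f radians off the axis. A picture is of the moment at which its call begins.
- env.hand_in(): hands the job in; it is judged then, once.
The state is a dict: "t": time; "joints": joint angles; "qd": joint speeds; "tau": joint torques, N m; "tcp_pos": TCP position; "ee_rot": TCP orientation; "force": force on the tool from outside, world axes, zero at the start; "wrist_torque": the same for the moment, N m; "grip_width": opening from 0.0 (shut) to 1.0 (fully open); "gripper_force": force on a finger pad.
Only numpy, scipy, OpenCV 4.12 (cv2) and the standard library are available. Lean on these libraries where they do the work, as an engineer would, in place of code of your own. Each camera call takes 0.05 s, during which the arm holds its last target. There are 200 camera calls.

## Working session

There is one attempt and no reset: what is moved stays moved. The work goes in short steps, Python scripts to look and compute and a shell command to move; the robot and the scene stay as the last step left them, time stands still between calls to the robot, and variables do not carry over. Pictures are saved under pics/ and viewed, at most 10 in all, crops included, and the job is handed in when it is done.

```bash
mkdir -p pics; ls
python3 - <<'E'
from station import env
import cv2,numpy as np
for n in("top","scene"):
    c=env.read_camera(n); cv2.imwrite(f"pics/{n}0.png",c["pixels"][:,:,::-1]); np.savez(f"{n}0.npz",**c)
    print(n,c["fx"],c["fy"],c["cx"],c["cy"]);print(np.round(c["T"],3))
s=env.state();print(s,env.tcp_to_grasp)
E
```

```text
pics
top 496.49487409380663 496.49487409380663 320.3351620498499 202.3579733055067
[[ 2.800000e-02 -9.910000e-01  1.340000e-01  3.070610e+02]
 [-1.000000e+00 -2.600000e-02  1.400000e-02 -2.041000e+00]
 [-1.100000e-02 -1.340000e-01 -9.910000e-01  1.693119e+03]
 [ 0.000000e+00  0.000000e+00  0.000000e+00  1.000000e+00]]
scene 520.6043898550465 520.6043898550465 322.26569872798774 200.3828328540493
[[-5.470000e-01  6.310000e-01 -5.500000e-01  1.299906e+03]
 [ 8.370000e-01  4.120000e-01 -3.600000e-01  4.846200e+02]
 [-1.000000e-03 -6.570000e-01 -7.540000e-01  1.100668e+03]
 [ 0.000000e+00  0.000000e+00  0.000000e+00  1.000000e+00]]
{'t': 0.1, 'joints': array([ 1.09727979,  0.31167986,  0.01396408,  1.51288988, -0.00437567,
        1.31923153, -0.02722061]), 'qd': array([-0.00082023, -0.00345848,  0.00133366, -0.00200078, -0.00016306,
        0.00029314, -0.00225048]), 'tau': array([ 4.49861136e-04, -3.80854976e+01,  1.46360630e-01, -2.31241715e+01,
        1.22112184e-02,  8.11782695e-03, -1.19050821e-05]), 'tcp_pos': array([ 229.9277647 , -498.90380769,  230.31366722]), 'ee_rot': array([[ 9.08169455e-01,  4.18601514e-01, -1.00680718e-03],
       [ 4.18602712e-01, -9.08167407e-01,  1.93163716e-03],
       [-1.05763223e-04, -2.17570608e-03, -9.99997628e-01]]), 'force': array([ 0.37666437, -0.66145079,  1.06397367]), 'wrist_torque': array([-0.00473446, -0.01991276, -0.0317721 ]), 'gripper_force': 0.0, 'grip_width': 1.0057088266597507} 18.700000000000003
```

View pics/top0.png

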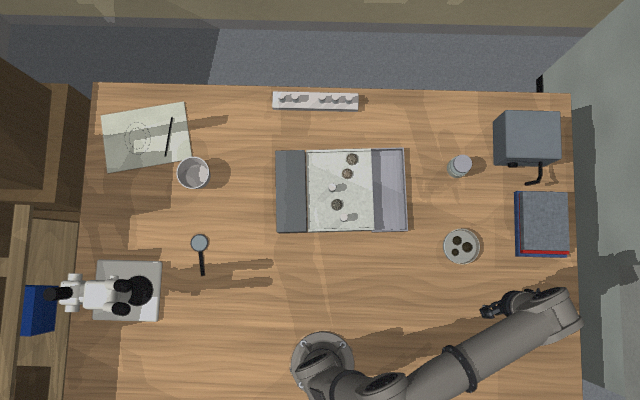

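View pics/scene0.png

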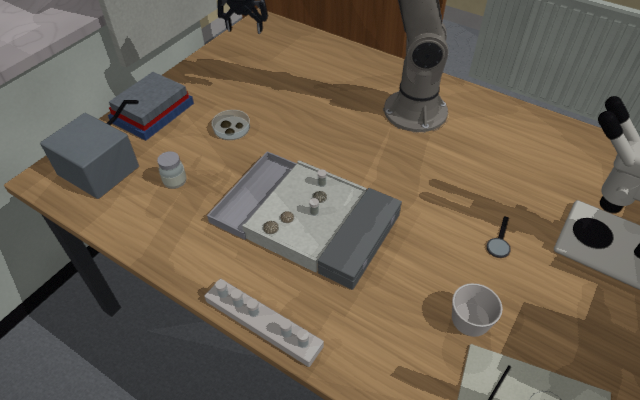

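The top view shows the board at px (307–373, 150–232), with the tray on its right (world −y) and the case on its left. The shells are near (352,159), (348,173) and (337,205), and the vials near (335,188) and (345,217). The scene view agrees: shells at (271,227), (287,216), (319,196) and vials at (321,178), (314,207).

```bash
cat > h.py <<'E'
import numpy as np
def ray(c,u,v):
    T=c["T"]; d=T[:3,:3]@np.array([(u-c["cx"])/c["fx"],(v-c["cy"])/c["fy"],1.]); return T[:3,3],d
def plane(c,u,v,z):
    o,d=ray(c,u,v); return o+d*(z-o[2])/d[2]
def tri(c1,p1,c2,p2):
    o1,d1=ray(c1,*p1);o2,d2=ray(c2,*p2)
    s=np.linalg.lstsq(np.c_[d1,-d2],o2-o1,rcond=None)[0]; a=o1+d1*s[0];b=o2+d2*s[1]
    return (a+b)/2,np.linalg.norm(a-b)
E
python3 - <<'E'
import cv2,numpy as np
from h import *
a=np.load("top0.npz");b=np.load("scene0.npz")
A=cv2.resize(a["pixels"][140:240,270:412,::-1],None,fx=5,fy=5,interpolation=cv2.INTER_CUBIC)
B=cv2.resize(b["pixels"][150:285,205:405,::-1],None,fx=4,fy=4,interpolation=cv2.INTER_CUBIC)
cv2.imwrite("pics/topc.png",A);cv2.imwrite("pics/scenec.png",B)
for n,P,Q in[("s1",(352,159),(271,227)),("s2",(348,173),(287,216)),("s3",(337,205),(319,196)),]: print(n,tri(a,P,b,Q),plane(a,*P,53))
# board depth points
Z=a["z_map"]
for u,v in[(320,165),(320,220),(365,165),(390,190),(290,190)]:
    o,d=ray(a,u,v);print((u,v),np.round(o+d*Z[v,u],1))
E
```

```text
s1 (array([679.6719011 , -80.35886331,  46.15786382]), np.float64(1.5454699904724916)) [678.54103859 -80.69172782  53.        ]
s2 (array([629.91630703, -66.70264333,  49.29949525]), np.float64(3.8450364972315976)) [630.19053115 -68.21370932  53.        ]
s3 (array([522.16741963, -34.61153738,  45.5635243 ]), np.float64(1.3827897207681312)) [520.86069674 -33.86122009  53.        ]
(320, 165) [655.3  26.6  52.1]
(320, 220) [469.4  21.3  51.2]
(365, 165) [ 659.1 -124.8   52.7]
(390, 190) [ 584.  -215.6    5.1]
(290, 190) [564.4 123.2  70.8]
```

View pics/topc.png

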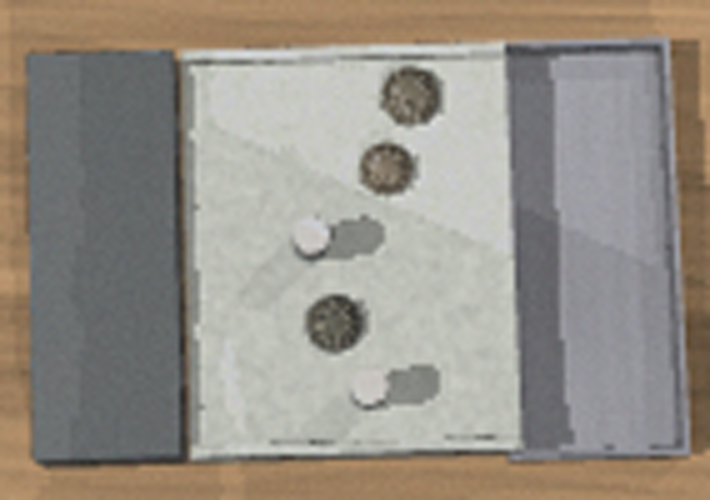

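View pics/scenec.png

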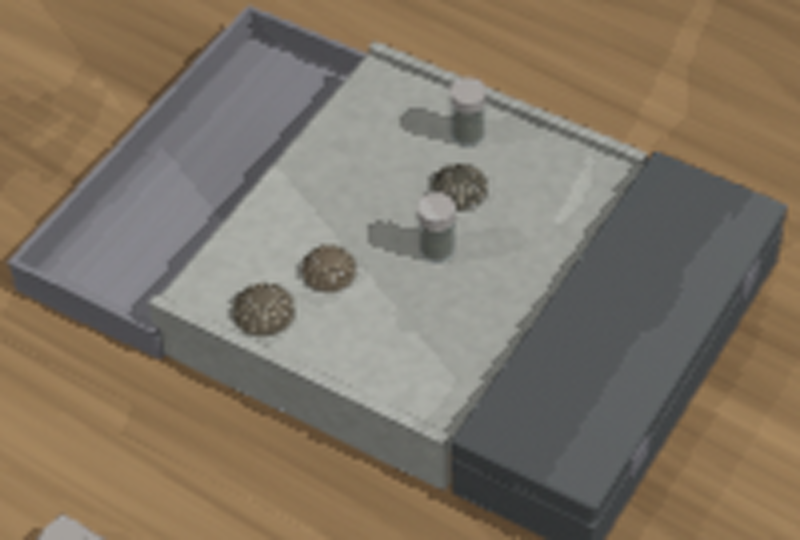

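The top crop shows shells at crop px (411,96), (388,167), (336,323) and vial caps at (311,238), (369,388). The board's outer corners are at about (180,52), (505,43), (190,460), (520,450). The scene crop shows caps at (437,208), (468,93) and shells at (263,308), (329,268), (459,187).

Run:
```python
from h import *
a=np.load("top0.npz");b=np.load("scene0.npz")
t=lambda x,y:(270+(x-2)/5,140+(y-2)/5)
s=lambda x,y:(205+(x-1.5)/4,150+(y-1.5)/4)
P={}
for n,p,q,z in[("s1",(411,96),(263,308),53),("s2",(388,167),(329,268),53),("s3",(336,323),(459,187),53),("v1",(311,237),(437,206),90),("v2",(369,387),(468,92),90)]:
    T,e=tri(a,t(*p),b,s(*q)); print(n,np.round(T,1),round(e,1),np.round(plane(a,*t(*p),z)[:2],1),np.round(plane(b,*s(*q),z)[:2],1)); P[n]=T
C=[plane(a,*t(*p),53)[:2] for p in[(180,52),(505,43),(520,450),(190,460)]]
print(np.round(C,1)); C=np.array(C)
print("scene corners",[np.round(plane(b,*s(*p),53)[:2],1) for p in[(447,437),(155,300),(375,45),(648,157)]])
ctr=C.mean(0); x=C[0]-C[3]+C[1]-C[2]; th=np.arctan2(x[1],x[0]); print("ctr",ctr,"yaw deg",np.degrees(th), "len", [np.linalg.norm(C[i]-C[i-1]) for i in range(4)])
R=np.array([[np.cos(th),np.sin(th)],[-np.sin(th),np.cos(th)]])
for n,T in P.items(): print(n,"board",np.round(R@(T[:2]-ctr),1))
```

```text
s1 [680.4 -80.4  48.3] 0.4 [679.2 -80. ] [683.3 -78. ]
s2 [630.7 -65.1  48.3] 1.4 [630.1 -65.5] [633.4 -62. ]
s3 [524.2 -33.1  47.1] 0.4 [523.5 -33.1] [528.5 -30. ]
v1 [575.5 -15.2  88.1] 1.0 [574.9 -14.7] [577.1 -14.7]
v2 [477.9 -55.3  86.5] 0.9 [477.4 -54.8] [480.9 -53.9]
[[ 705.6   76.7]
 [ 717.4 -142.8]
 [ 442.1 -156.7]
 [ 429.5   61.2]]
scene corners [array([701.9,  75.6]), array([ 715.9, -140. ]), array([ 448.2, -154.8]), array([435.4,  62.7])]
ctr [573.67255031 -40.3716602 ] yaw deg 3.0559626056778217 len [np.float64(276.47621636241075), np.float64(219.8181135257106), np.float64(275.64737988905836), np.float64(218.29332293670683)]
s1 board [104.4 -45.7]
s2 board [ 55.6 -27.7]
s3 board [-49.    9.9]
v1 board [ 3.2 25.1]
v2 board [-96.4  -9.8]
```

```bash
cat > w.py <<'E'
from station import env
import numpy as np
s=env.state();p=s["tcp_pos"];th=np.radians(3.056)
d=p[:2]-[573.7,-40.4];R=np.array([[np.cos(th),np.sin(th)],[-np.sin(th),np.cos(th)]])
print("t",round(s["t"],2),"tcp",np.round(p,1),"board",np.round(R@d,1),"tool x deg",round(np.degrees(np.arctan2(s["ee_rot"][1,0],s["ee_rot"][0,0])),2),"F",np.round(s["force"],1),"grip",round(s["grip_width"],2))
E
python3 -m pendant '1 0 0 0 1; 1 0 0 0 1; 1 0 0 0 0.52; 1 0 0 0 0; 1 0 0 0 0'; python3 w.py
```

```text
t: 0.6
tcp_pos: [230.1, -499.3, 230.9]
ee_rot: [[0.998, 0.056, -0.0], [0.056, -0.998, 0.001], [-0.0, -0.001, -1.0]]
force: [-0.3, 0.7, 0.3]
grip_width: 0.144
gripper_force: 0.0
t 0.6 tcp [ 230.1 -499.3  230.9] board [-367.5 -439.9] tool x deg 3.19 F [-0.3  0.7  0.3] grip 0.14
```

Move over s1's start, board (103, +5): dx +470.5, dy (board +y) +445.

```bash
python3 -m pendant '1 0.94 -0.89 0 0; 1 0.94 -0.89 0 0; 1 0.94 -0.89 0 0; 1 0.94 -0.89 0 0; 1 0.94 -0.89 0 0; 1 0.94 -0.89 0 0; 1 0.94 -0.89 0 0; 1 0.94 -0.89 0 0; 1 0.94 -0.89 0 0; 1 0.94 -0.89 0 0; 1 0.94 -0.89 0 0; 1 0.94 -0.89 0 0; 1 0.94 -0.89 0 0; 1 0.94 -0.89 0 0; 1 0.94 -0.89 0 0; 1 0.94 -0.89 0 0; 1 0.94 -0.89 0 0; 1 0.94 -0.89 0 0; 1 0.94 -0.89 0 0; 1 0.94 -0.89 0 0'; python3 -m pendant '1 0 0 0 0; 1 0 0 0 0'; python3 w.py
```

```text
t: 2.6
tcp_pos: [676.3, -29.1, 231.0]
ee_rot: [[0.998, 0.055, -0.0], [0.055, -0.998, -0.0], [-0.0, 0.0, -1.0]]
force: [-0.1, 0.6, -0.0]
grip_width: 0.001
gripper_force: 0.0
t: 2.8
tcp_pos: [675.5, -29.1, 230.4]
ee_rot: [[0.998, 0.057, -0.001], [0.057, -0.998, 0.0], [-0.001, -0.0, -1.0]]
force: [0.6, -0.6, -0.1]
grip_width: 0.003
gripper_force: 0.0
t 2.8 tcp [675.5 -29.1 230.4] board [102.3   5.9] tool x deg 3.24 F [ 0.6 -0.6 -0.1] grip 0.0
```

```bash
python3 -m pendant '1 0 0 0.9 0; 1 0 0 0.9 0; 1 0 0 0.9 0; 1 0 0 0.9 0; 1 0 0 0.9 0; 1 0 0 0 0; 1 0 0 0 0'
python3 - <<'E'
import w,cv2
from station import env
c=env.read_camera("wrist");print(np:=__import__("numpy").round(c["T"],2),c["fx"],c["cx"],c["cy"])
cv2.imwrite("pics/w1.png",c["pixels"][:,:,::-1]);__import__("numpy").savez("w1.npz",**c)
E
```

```text
t: 3.5
tcp_pos: [675.1, -31.6, 119.2]
ee_rot: [[0.999, 0.052, -0.001], [0.052, -0.999, -0.001], [-0.001, 0.001, -1.0]]
force: [-0.2, 0.5, 0.4]
grip_width: 0.001
gripper_force: 0.0
t 3.5 tcp [675.1 -31.6 119.2] board [101.7   3.4] tool x deg 2.99 F [-0.2  0.5  0.4] grip 0.0
[[ 5.0000e-02 -9.5000e-01 -3.2000e-01  7.5669e+02]
 [-1.0000e+00 -5.0000e-02 -2.0000e-02 -2.6240e+01]
 [ 0.0000e+00  3.2000e-01 -9.5000e-01  2.6152e+02]
 [ 0.0000e+00  0.0000e+00  0.0000e+00  1.0000e+00]] 309.70691628693146 317.74059357233193 204.03206024230795
```

View pics/w1.png

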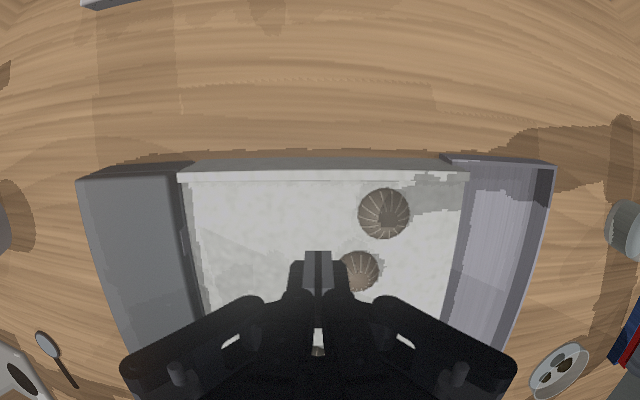

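The wrist view shows s1 at about (384,213), s2 at about (361,271) partly hidden, the far rim's inner edge at row 181 or so, and the tray on the right. I'll check these against the earlier positions.

Run:
```python
import numpy as np
c=np.load("w1.npz");T=c["T"];th=np.radians(3.056);R=np.array([[np.cos(th),np.sin(th)],[-np.sin(th),np.cos(th)]])
def ray(u,v):
    p=np.array([u-c["cx"],v-c["cy"]]);r=np.hypot(*p);a=r/c["fx"];return T[:3,:3]@np.r_[p/r*np.sin(a),np.cos(a)]
def pl(u,v,z):
    d=ray(u,v);q=T[:3,3]+d*(z-T[2,3])/d[2];return np.round(R@(q[:2]-[573.7,-40.4]),1)
for n,u,v,z in[("s1",384,213,50),("s1 left",358,213,48),("s1 right",410,213,48),("s2",361,271,50),("rim in",320,181,45),("board edge",469,190,45),("board edge",450,280,45)]: print(n,pl(u,v,z))
# s1 height by wrist+top rays
from h import ray as r2
t=np.load("top0.npz");o,d=r2(t,270+409/5,140+94/5);e=ray(384,213)
s=np.linalg.lstsq(np.c_[d,-e],T[:3,3]-o,rcond=None)[0];print("tri s1",o+d*s[0],T[:3,3]+e*s[1])
Z=c["z_map"]
for u,v in[(300,220),(250,230),(430,260)]:
    e=ray(u,v);k=Z[v,u]/(T[:3,:3].T@e)[2];print("depth pt",np.round(T[:3,3]+e*k,1))
```

```text
s1 [105.3 -44.7]
s1 left [104.6 -25.4]
s1 right [104.4 -65.6]
s2 [ 56.  -30.1]
rim in [128.1   2.7]
board edge [ 122.2 -115.3]
board edge [  39.7 -112.5]
tri s1 [680.42409043 -80.2585052   47.65857558] [680.33623698 -80.00683997  47.62667823]
depth pt [671.  -17.6  45.9]
depth pt [660.1  21.   45.1]
depth pt [ 639.6 -126.4   45. ]
```

```bash
python3 -m pendant '1 0.05 0 0.8 0; 1 0 0 0.8 0; 1 0 0 0.6 0; 1 0 0 0.4 0; 1 0 0 0.16 0; 1 0 0 0 0; 1 0 0 0 0; 1 0 0 0 0'; python3 w.py
```

```text
t: 4.35
tcp_pos: [677.7, -29.8, 50.9]
ee_rot: [[0.999, 0.054, 0.002], [0.054, -0.999, -0.0], [0.002, 0.0, -1.0]]
force: [-0.3, -0.6, -0.7]
grip_width: -0.003
gripper_force: 0.0
t 4.35 tcp [677.7 -29.8  50.9] board [104.4   5.1] tool x deg 3.09 F [-0.3 -0.6 -0.7] grip -0.0
```

```bash
python3 -m pendant '1 0 0 0.08 0; 1 0 0.2 0 0; 1 0 0.4 0 0; 1 0 0.4 0 0; 1 0 0.4 0 0; 1 0 0.4 0 0; 1 0 0.4 0 0; 1 0 0.4 0 0; 1 0 0.4 0 0'; python3 w.py;  python3 - <<'E'
from station import env
import cv2
c=env.read_camera("wrist");cv2.imwrite("pics/w2.png",c["pixels"][140:400,60:580,::-1])
E
```

```text
t: 5.25
tcp_pos: [680.9, -105.6, 47.8]
ee_rot: [[0.999, 0.054, 0.0], [0.054, -0.999, 0.0], [0.0, -0.0, -1.0]]
force: [-0.0, -0.1, 0.5]
grip_width: 0.002
gripper_force: 0.2
t 5.25 tcp [ 680.9 -105.6   47.8] board [103.6 -70.8] tool x deg 3.08 F [-0.  -0.1  0.5] grip 0.0
```

View pics/w2.png

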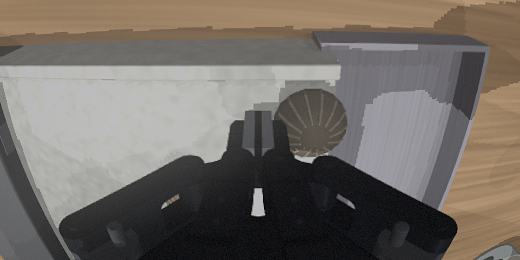

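The wrist crop shows s1 at about (312,122), right ahead of the finger and partly over the board's edge into the tray side. The push is going straight, so I continue, then lift and move behind s2.

```bash
python3 -m pendant '1 0 0.4 0 0; 1 0 0.4 0 0; 1 0 0.4 0 0; 1 0 0.3 0 0; 1 0 0 0 0; 1 0 -0.3 0 0; 1 0 0 -0.8 0; 1 0 0 -0.8 0; 1 0 0 -0.8 0; 1 -0.48 -0.8 0 0; 1 -0.48 -0.8 0 0; 1 -0.48 -0.8 0 0; 1 -0.48 -0.8 0 0; 1 0 -0.8 0 0; 1 0 -0.8 0 0; 1 0 0 0 0; 1 0 0 0 0'; python3 w.py
python3 - <<'E'
from station import env
import cv2
c=env.read_camera("top");cv2.imwrite("pics/t2.png",cv2.resize(c["pixels"][140:240,270:412,::-1],None,fx=5,fy=5))
E
```

```text
t: 7.0
tcp_pos: [628.0, -16.4, 107.8]
ee_rot: [[0.998, 0.056, -0.0], [0.056, -0.998, -0.0], [-0.0, 0.0, -1.0]]
force: [0.5, -1.5, 0.4]
grip_width: -0.004
gripper_force: 0.0
t 7.0 tcp [628.  -16.4 107.8] board [55.5 21. ] tool x deg 3.23 F [ 0.5 -1.5  0.4] grip -0.0
```

View pics/t2.png

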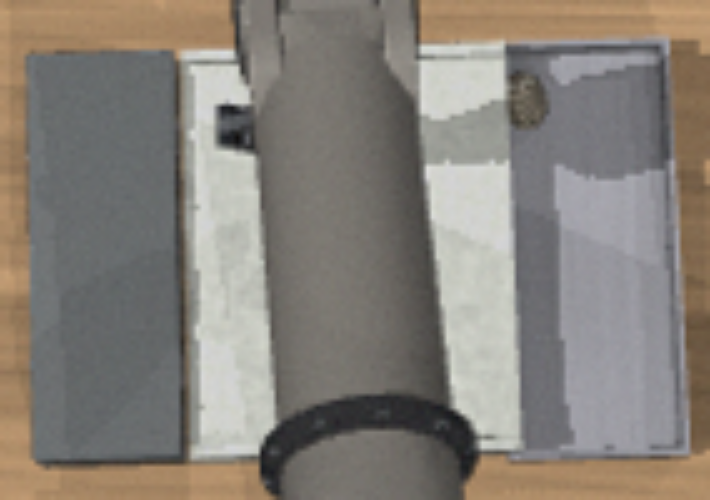

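The top crop shows s1 in the tray at (530,100), by the near wall, and the arm hiding the rest of the board. Next is s2.

```bash
python3 -m pendant '1 0 0 0.8 0; 1 0 0 0.8 0; 1 0 0 0.6 0; 1 0 0 0.2 0; 1 0 0 0 0; 1 0 0 0 0'; python3 w.py; python3 -m pendant '1 0 0.2 0 0; 1 0 0.4 0 0; 1 0 0.4 0 0; 1 0 0.4 0 0; 1 0 0.4 0 0; 1 0 0.4 0 0; 1 0 0.4 0 0; 1 0 0.4 0 0; 1 0 0.4 0 0; 1 0 0.4 0 0; 1 0 0.4 0 0; 1 0 0.4 0 0; 1 0 0.4 0 0; 1 0 0.1 0 0; 1 0 0 0 0; 1 0 0 0 0'; python3 w.py
```

```text
t: 7.65
tcp_pos: [628.9, -17.7, 48.5]
ee_rot: [[0.999, 0.053, 0.002], [0.053, -0.999, -0.0], [0.002, 0.0, -1.0]]
force: [-0.4, -0.1, 0.0]
grip_width: 0.002
gripper_force: 0.0
t 7.65 tcp [628.9 -17.7  48.5] board [56.3 19.7] tool x deg 3.06 F [-0.4 -0.1  0. ] grip 0.0
t: 9.25
tcp_pos: [634.2, -144.8, 46.9]
ee_rot: [[0.999, 0.054, -0.002], [0.054, -0.999, 0.0], [-0.002, -0.0, -1.0]]
force: [0.0, 0.0, 0.5]
grip_width: -0.001
gripper_force: 0.0
t 9.25 tcp [ 634.2 -144.8   46.9] board [  54.9 -107.5] tool x deg 3.08 F [0.  0.  0.5] grip -0.0
```

```bash
python3 -m pendant '1 0 -0.3 0 0; 1 0 0 -0.8 0; 1 0 0 -0.8 0; 1 0 0 -0.8 0; 1 0 0 -0.8 0; 1 0 0 -0.4 0; 1 -0.52 -0.8 0 0; 1 -0.52 -0.8 0 0; 1 -0.52 -0.8 0 0; 1 -0.52 -0.8 0 0; 1 -0.52 -0.8 0 0; 1 -0.52 -0.8 0 0; 1 -0.52 -0.8 0 0; 1 -0.52 -0.8 0 0; 1 0 -0.1 0 0; 1 0 0 0 0; 1 0 0 0 0'; python3 w.py
python3 - <<'E'
from station import env
import cv2
c=env.read_camera("wrist");cv2.imwrite("pics/w3.png",c["pixels"][:,:,::-1])
E
```

```text
t: 10.95
tcp_pos: [522.5, 18.4, 137.7]
ee_rot: [[0.999, 0.053, 0.0], [0.053, -0.999, -0.001], [0.0, 0.001, -1.0]]
force: [0.6, -0.6, -0.0]
grip_width: 0.004
gripper_force: 0.0
t 10.95 tcp [522.5  18.4 137.7] board [-48.   61.4] tool x deg 3.03 F [ 0.6 -0.6 -0. ] grip 0.0
```

View pics/w3.png

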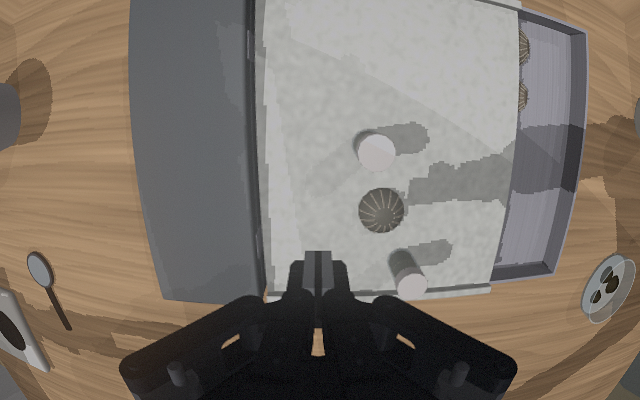

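The wrist view shows both swept shells in the tray at the near wall, (523,48) and (523,97). Both vials are standing, caps at (376,153) and (411,285), and s3 is at (381,210). Next is s3.

```bash
python3 -m pendant '1 -0.04 0 0.8 0; 1 0 0 0.8 0; 1 0 0 0.8 0; 1 0 0 0.7 0; 1 0 0 0.4 0; 1 0 0 0 0; 1 0 0 0 0'; python3 w.py
```

```text
t: 11.7
tcp_pos: [521.6, 19.0, 50.6]
ee_rot: [[0.999, 0.053, 0.001], [0.053, -0.999, -0.0], [0.001, 0.0, -1.0]]
force: [-0.1, -0.7, 0.4]
grip_width: 0.001
gripper_force: 0.0
t 11.7 tcp [521.6  19.   50.6] board [-48.9  62.1] tool x deg 3.04 F [-0.1 -0.7  0.4] grip 0.0
```

```bash
python3 -m pendant '1 0 0.2 0.09 0; 1 0 0.4 0 0; 1 0 0.4 0 0; 1 0 0.4 0 0; 1 0 0.4 0 0; 1 0 0.4 0 0; 1 0 0.4 0 0; 1 0 0.4 0 0; 1 0 0.4 0 0; 1 0 0.4 0 0; 1 0 0.4 0 0; 1 0 0.4 0 0; 1 0 0.4 0 0; 1 0 0.4 0 0; 1 0 0.4 0 0; 1 0 0.4 0 0; 1 0 0.4 0 0; 1 0 0.2 0 0; 1 0 0 0 0; 1 0 0 0 0'; python3 w.py; python3 -m pendant '1 0 -0.3 0 0; 1 0 0 -0.8 0; 1 0 0 -0.8 0; 1 0 0 -0.8 0; 1 0 0 -0.8 0; 1 0 0 -0.8 0; 1 -0.4 0.9 -0.8 0; 1 -0.4 0.9 -0.8 0; 1 -0.4 0.9 -0.4 0; 1 -0.4 0.9 0 0; 1 -0.4 0.9 0 0; 1 -0.4 0.9 0 0; 1 -0.4 0.9 0 0; 1 -0.4 0.9 0 0; 1 -0.4 0.9 0 0; 1 0 0 0 0; 1 0 0 0 0'
python3 - <<'E'
import w,cv2
from station import env
import numpy as np
T=env.read_camera("top")["pixels"][140:240,270:412,::-1];S=env.read_camera("scene")["pixels"][150:285,205:405,::-1]
r=lambda i,f:cv2.resize(i,None,fx=f,fy=f,interpolation=cv2.INTER_CUBIC)
T=r(T,4);S=r(S,2.2)
I=np.zeros((400+297,568,3),np.uint8)
I=np.zeros((600,800,3),np.uint8);I[:300,:426]=r(T,.75);I[300:597,:440]=S
cv2.imwrite("pics/fin.png",I)
E
```

```text
t: 13.7
tcp_pos: [529.2, -150.8, 47.3]
ee_rot: [[0.999, 0.053, -0.002], [0.053, -0.999, 0.0], [-0.002, -0.0, -1.0]]
force: [0.1, -0.2, -0.4]
grip_width: 0.001
gripper_force: 0.0
t 13.7 tcp [ 529.2 -150.8   47.3] board [ -50.3 -107.9] tool x deg 3.04 F [ 0.1 -0.2 -0.4] grip 0.0
t: 15.4
tcp_pos: [450.8, -349.0, 197.7]
ee_rot: [[0.999, 0.054, -0.0], [0.054, -0.999, 0.001], [-0.0, -0.001, -1.0]]
force: [0.1, 0.5, -0.3]
grip_width: 0.002
gripper_force: 0.0
t 15.4 tcp [ 450.8 -349.   197.7] board [-139.1 -301.6] tool x deg 3.08 F [ 0.1  0.5 -0.3] grip 0.0
```

View pics/fin.png

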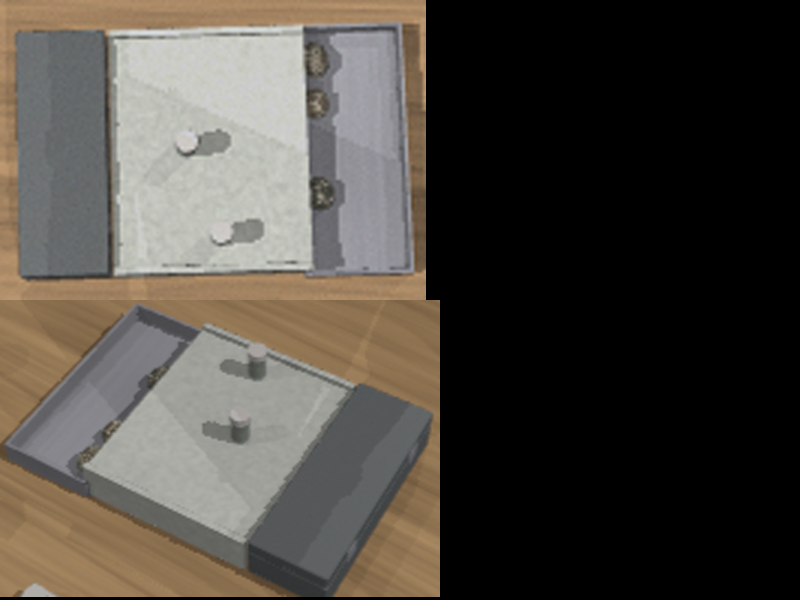

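The final views show all three shells in the tray beside its near wall, top-view px (316,60), (317,103), (321,192). Both vials stand where they were. I'll check the shells' heights before handing in.

Run:
```python
from station import env
from h import *
a=env.read_camera("top");th=np.radians(3.056);R=np.array([[np.cos(th),np.sin(th)],[-np.sin(th),np.cos(th)]])
for x,y in[(316,60),(317,103),(321,192),(365,150)]:
    u,v=int(round(270+x/3)),int(round(140+y/3));o,d=ray(a,u,v);Z=a["z_map"][v-2:v+3,u-2:u+3]
    p=o+d*a["z_map"][v,u];print(np.round(R@(p[:2]-[573.7,-40.4])),"z",round(p[2]),"zmax nearby",round((o+d*Z[:,2:].min())[2]))
```

```text
[ 102. -126.] z 30 zmax nearby 41
[  53. -127.] z 33 zmax nearby 35
[ -50. -126.] z 34 zmax nearby 42
[   1. -182.] z 6 zmax nearby 15
```

The heights suggest the shells are leaning, and the depth is too noisy from here to tell. I'll take a closer look with the wrist camera.

```bash
python3 -m pendant '1 0.5 -0.6 0 0; 1 0.5 -0.6 0 0; 1 0.5 -0.6 0 0; 1 0.5 -0.6 0 0; 1 0.5 -0.6 0 0; 1 0.5 0 0 0; 1 0.5 0 0 0; 1 0.5 0 0 0; 1 0.5 0 0 0; 1 0.5 0 0 0; 1 0 0 0 0; 1 0 0 0 0' >/dev/null
python3 - <<'E'
import w,cv2
from station import env
import numpy as np
c=env.read_camera("wrist");cv2.imwrite("pics/w4.png",c["pixels"][:,:,::-1])
T=c["T"];v,u=np.mgrid[:400,:640];x=u-c["cx"];y=v-c["cy"];r=np.hypot(x,y)+1e-9;a=r/c["fx"]
Z=c["z_map"];k=Z*np.tan(a)/r;P=np.stack([k*x,k*y,Z],-1)@T[:3,:3].T+T[:3,3]
th=np.radians(3.056);R=np.array([[np.cos(th),np.sin(th)],[-np.sin(th),np.cos(th)]]);B=(P[...,:2]-[573.7,-40.4])@R.T
ok=(Z>0)&(a<1.1)
for cx in(103,55,-50,10):
    for y0 in range(-104,-170,-5):
        m=ok&(abs(B[...,0]-cx)<4)&(abs(B[...,1]-y0)<2.5)
        print((y0,round(float(np.median(P[m][:,2])),0)) if m.any() else (y0,'-'),end=' ')
    print()
E
```

```text
t 16.75 tcp [ 571.5 -267.   197.8] board [ -14.3 -226.2] tool x deg 3.2 F [-0.5 -0.6  0.1] grip 0.0
(-104, 45.0) (-109, 43.0) (-114, 34.0) (-119, 35.0) (-124, 35.0) (-129, 33.0) (-134, 28.0) (-139, 20.0) (-144, 4.0) (-149, 4.0) (-154, 4.0) (-159, 4.0) (-164, 4.0) (-169, 4.0) 
(-104, 45.0) (-109, 41.0) (-114, 31.0) (-119, 32.0) (-124, 32.0) (-129, 30.0) (-134, 25.0) (-139, 17.0) (-144, 3.0) (-149, 4.0) (-154, 4.0) (-159, 4.0) (-164, 4.0) (-169, 4.0) 
(-104, 45.0) (-109, 43.0) (-114, 31.0) (-119, 33.0) (-124, 33.0) (-129, 31.0) (-134, 27.0) (-139, 22.0) (-144, 4.0) (-149, 4.0) (-154, 4.0) (-159, 4.0) (-164, 4.0) (-169, 4.0) 
(-104, 45.0) (-109, 26.0) (-114, 4.0) (-119, 4.0) (-124, 4.0) (-129, 4.0) (-134, 4.0) (-139, 4.0) (-144, 4.0) (-149, 4.0) (-154, 4.0) (-159, 3.0) (-164, 4.0) (-169, 4.0)
```

View pics/w4.png

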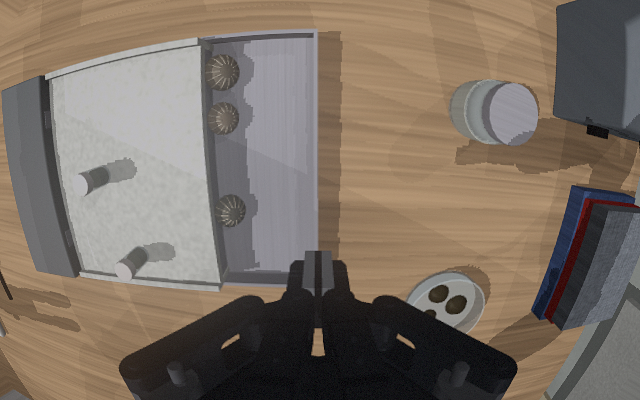

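The wrist view shows all three shells, at (222,72), (222,118) and (231,210), resting on the tray's floor and leaning on its near wall. Their tops are at about 35 mm, below the board's top. The vials are standing and the petri dish and jar are clear of the arm, so I'm handing in.

```bash
python3 -c "
from station import env
print(env.hand_in())"
```

```text
the job is handed in; nothing more can be done
None
```

I pushed all three limpet shells over the board's open end into the steel tray, where they rest on the floor leaning against the near wall; both vials still stand in place, nothing else appeared disturbed, and I handed the job in at about 17 s.

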